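Clamp the ceramic plate in the specimen holder

TASK

Swing the holder's clamp arm over the ceramic plate until it stops, then turn the knurled thumbscrew clockwise until its foot seats on the plate and holds it. Stop as soon as the resistance clearly rises, because the plate is brittle and must not be overtightened; let go of the screw and leave the tray, the screwdriver and the jar where they are.

Things in the scene. Friction and masses are not known exactly. Their poses are not given: they have to be found in the camera images.
- holder: Specimen holder fixed to the bench: grey base plate 130 x 200 x 16 mm carrying an aluminium stage block 72 mm square, on which a white ceramic plate 60 x 60 x 10 mm already lies, centred under the closed screw; plate top 43 to 48 mm above the bench, differs each time. Origin: underside of the base, on the screw axis when closed. y points from there to the arm's pivot, z up.
- clamp_arm (a joint): Angle of the clamp arm about its vertical pivot, rad. 0 = closed, at its stop, screw over the plate's middle; positive = open, counter-clockwise from above (at most 1.5). Swinging it takes about 1.5 N at the screw; it stays where left. Aluminium bar 22 mm wide, 14 mm thick, top face 80 mm above the bench. Turning the screw clockwise presses the arm onto its stop.
- pivot (a point): Top centre of the arm's pivot, 80 mm above the bench; a steel nut stands 6 mm above it. The screw axis is 85 mm from it.
- clamp_point (a point): Fixed point of the holder where the middle of the screw's head is when the arm is closed and the screw not yet turned, 120 mm above the bench, on the holder's vertical axis.
- screw_head (a point): Middle of the thumbscrew's round knurled steel head, 32 mm diameter, 22 mm high, axis vertical, its underside 29 mm above the arm's top face at the start, on a 10 mm stem. Gripped from above across any diameter. A steep thread: clockwise from above screws it down 12 mm a turn, the head sinking with it. It turns freely at about 0.06 N m; a grip of about 50 N does not slip.
- foot: Steel swivel foot under the screw, 18 mm diameter; origin at its underside's centre. It starts 2 to 7 mm above the plate (1 to 3.7 rad of turning). Once it touches, the torque rises steadily above the free-turning torque by about 0.15 N m per rad. A rise of 0.05 to 0.12 N m is well seated; over 1 rad past touch is too tight. When let go the screw may ease back a little but stays seated.
- tray_mid (a point): Bystander: grey plastic parts tray 100 x 130 x 30 mm, its centre.
- driver_grip (a point): Bystander: screwdriver lying on the bench, 170 mm long, middle of its handle.
- jar_mid (a point): Bystander: small amber glass jar with black cap, 56 mm diameter, 75 mm high, its centre.

How it is judged:
By the outcome, as a careful person would: the job done as asked, in the order asked, and still so for the second after the job is handed in, with the robot touching nothing.
It also fails if it takes over 64 s, if anything falls off the work surface, if the arm or the gripper's body presses on something with over 40 N, if the wrist force passes 120 N, or if a joint passes its speed limit or range.

ROBOT

A 6-joint arm with a two-finger parallel gripper is mounted at the origin on the work surface. World frame = base frame: x ahead of the robot, y to its left, z up, the work surface at z = 0. Lengths are in m, angles in rad, forces in N, time in s.
With the tool pointing down it reaches from about 0.4 to 0.825 m from the base axis. Payload 7 kg.
Tool frame: the origin (TCP) lies on the centre line of the jaws, within the pads' length; the fingertips stand 8 mm ahead of it and the grasp point (between the pads) lies 11 mm behind it; x points along the fingers, z is the direction in which the jaws open and shut, and the axes are right-handed (so a half turn about x gives the same grasp; the last joint's range is limited). The gripper opens to 85 mm and grips with 20 to 120 N. Pads are 22 mm wide; open, the fingers measure 114 mm over their backs; the gripper's body (76 mm by 85 mm) begins 54 mm behind the grasp point. The pads swing forward as they close: fully open they stand 13 mm farther back than shut.
Start: joints at [1.572, 0.359, 0.012, 0, -1.224, -0.288], TCP at [0.191, 0.647, 0.239] pointing down, gripper open.
Joint ranges: [-3.07, 3.07], [-1.43, 2.12], [-1.02, 1.25], [-3.03, 1.67], [-3.05, -0], [-3.03, 3.03]. Speed limits (rad/s): [2.39, 2.39, 3.01, 3.14, 3.14, 3.14].

INTERFACE

Orientations are given as a rotation vector (axis times angle).
In Python, from workcell import env gives the robot as it stands. The module is installed in compiled form; this text tells all that it offers.
- The arm moves only by the tool play_rows, never from a script. Its argument "steps" is a list that holds one entry, the list of rows, each a list of 7 numbers: the opening in per cent of the stroke, from 0 (shut) to 100 (fully open), then the shift along the tool's x, y, z scaled (see below), then the turn, a rotation vector about the tool's x, y, z scaled (see below). In form: [[[gripper, tx, ty, tz, rx, ry, rz], ...]]. A call has 1 to 8 rows; each row is the pose to reach, as a shift and turn from the pose commanded when the call began, along the tool's axes at that moment; what a row does not reach only later rows make up. The controller multiplies each number of a shift by 250 mm and each number of a turn by 2 rad. A row lasts 1/12 s, in which the tool goes at most 41.7 mm and 7.16 degrees, less where a joint would pass 70% of its speed; a pose out of reach is approached as far as the arm can. A call with a number of a shift or a turn outside -1 to 1 is refused whole. A call with a gripper value outside its range is refused whole. The fingers move at their own pace and stop on an object; "squeeze" is the grip in N (left out, the last holds). Time passes only in rows, so rows that repeat a pose let the fingers close. It gives the time, the measured TCP pose, the force and the opening at its end, in the units of the state.
- env.observe(): the state, without advancing time (a new reading comes with each control period).
- env.read_camera(name): name is "scene" or "top"; returns the picture (420x560x3 uint8, blue, green, red); there is no depth.
- env.calibration(name): a dict with "mtx" (3x3 intrinsics, pixels), "R" (3x3) and "t" (3): a world point X has camera coordinates R X + t. Camera axes: x right, y down, z forward; pixel columns grow to the right and rows downward; lengths in m; the calibration is good to about 2 mm. A picture is of the moment at which its call begins. calibration takes no time and is no camera call.
- env.sign_off(): hands the job in, once; it reports no verdict.
The state is a dict: "time_s": time; "joints": joint angles; "joint_velocities": joint speeds; "joint_efforts": joint torques, N m; "position": TCP position; "tcp_rot": TCP orientation; "contact_force": force on the tool from outside, world axes, zero at the start; "wrist_torque": the same for the moment, N m; "opening": finger opening in m.
Only numpy, scipy, OpenCV 4.12 (cv2) and the standard library are available. Lean on these libraries where they do the work, as an engineer would, in place of code of your own. Each camera call takes 0.05 s, during which the arm holds its last target.

## Working session

There is one attempt and no reset: what is moved stays moved. The work goes in short steps, Python scripts to look and compute and a tool call to move; the robot and the scene stay as the last step left them, time stands still between calls to the robot, and variables do not carry over. Pictures are saved under pics/ and viewed, and the job is handed in when it is done.

Besides the shell and the picture viewer there is one more tool, called as name(argument=value, ...) on one line, values as JSON. play_rows: Moves the arm, as the interface text tells. Its arguments: {"type":"object","properties":{"steps":{"type":"array","items":{"type":"array","items":{"type":"array","items":{"type":"number"}}}},"squeeze":{"type":"number"}},"required":["steps"]}

```bash
mkdir -p pics; python3 - <<'E'
from workcell import env
import cv2
s=env.observe()
for k,v in s.items(): print(k,v)
for n in("scene","top"):
    cv2.imwrite(f"pics/{n}0.png",env.read_camera(n)); c=env.calibration(n); print(n,c)
E
```

```text
time_s 0.0
joints [ 1.57208240e+00  3.59392715e-01  1.10881415e-02 -3.39136677e-04
 -1.22413789e+00 -2.88105305e-01]
joint_velocities [ 0.00071628 -0.00032631  0.00139728 -0.00109111 -0.00140164 -0.00044674]
joint_efforts [-2.11713712e-03 -5.83323240e+01  2.93420112e+01  6.93642050e+00
 -5.74645950e-03 -7.80163134e-06]
position [0.19085158 0.64697075 0.23837465]
tcp_rot [ 1.41600368  1.0583535  -1.41819694]
contact_force [-0.90425816 -0.07187469  0.17608275]
wrist_torque [ 0.00764736 -0.02165804 -0.00464926]
opening 0.08512675192253483
scene {'mtx': array([[479.1484988 ,   0.        , 271.89976646],
       [  0.        , 479.1484988 , 212.5705476 ],
       [  0.        ,   0.        ,   1.        ]]), 'R': array([[ 0.42022035,  0.90740338, -0.00582748],
       [ 0.53799824, -0.25430936, -0.80366949],
       [-0.7307344 ,  0.3345831 , -0.59504739]]), 't': array([-0.2294836 , -0.24750498,  1.4829344 ])}
top {'mtx': array([[388.8893945 ,   0.        , 284.37508908],
       [  0.        , 388.8893945 , 211.73675808],
       [  0.        ,   0.        ,   1.        ]]), 'R': array([[ 0.01889136, -0.99980664,  0.00545851],
       [-0.98129787, -0.01958713, -0.19149631],
       [ 0.1915662 , -0.0017388 , -0.98147815]]), 't': array([-0.02839382,  0.57092408,  0.95095   ])}
```

View pics/scene0.png

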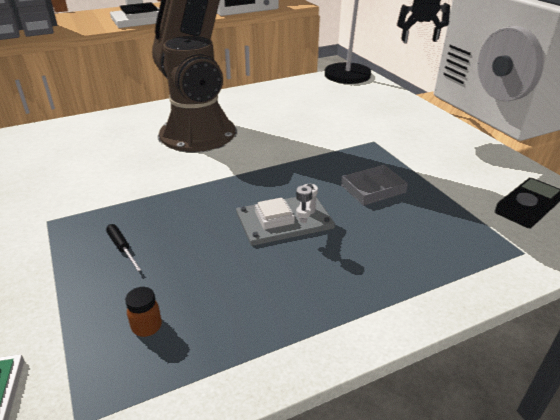

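View pics/top0.png

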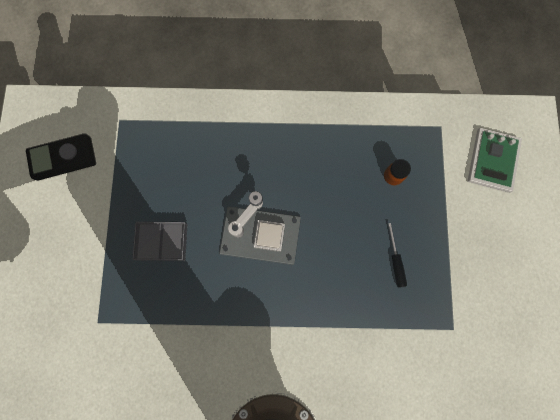

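```bash
python3 - <<'E'
import cv2
a=cv2.imread("pics/top0.png")[180:275,205:315]; cv2.imwrite("pics/top0c.png",cv2.resize(a,None,fx=6,fy=6,interpolation=cv2.INTER_CUBIC))
a=cv2.imread("pics/scene0.png")[165:255,225:345]; cv2.imwrite("pics/scene0c.png",cv2.resize(a,None,fx=6,fy=6,interpolation=cv2.INTER_CUBIC))
E
```

```text
(no output)
```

View pics/top0c.png

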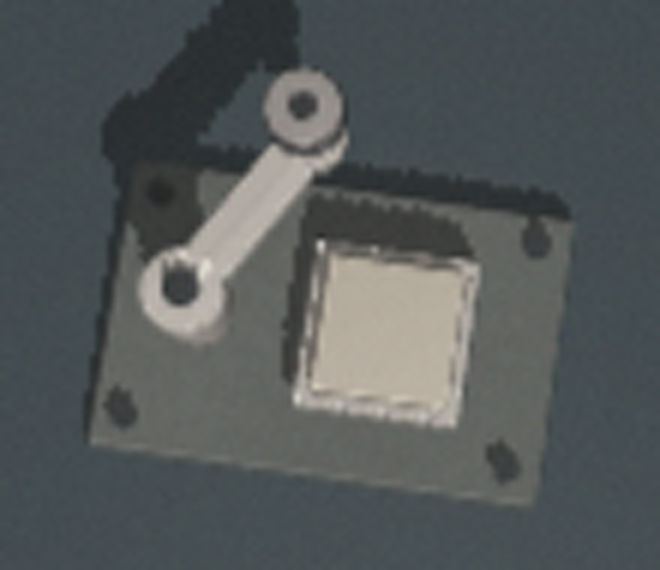

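View pics/scene0c.png

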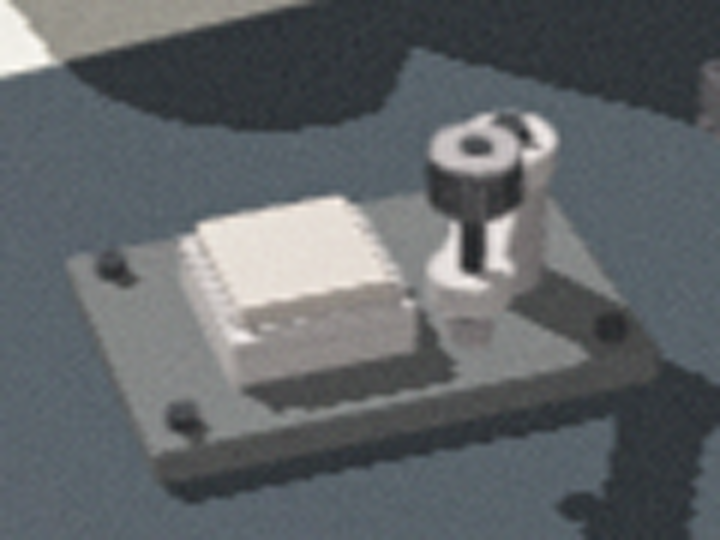

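```bash
cat > h.py <<'E'
import numpy as np
from workcell import env
from scipy.spatial.transform import Rotation as Ro
def cast(n,p,z):
    c=env.calibration(n); d=c["R"].T@np.linalg.solve(c["mtx"],[p[0],p[1],1]); o=-c["R"].T@c["t"]
    return o+d*(z-o[2])/d[2]
def tc(u,v): return ((u+.5)/6-.5+205,(v+.5)/6-.5+180)
def sc(u,v): return ((u+.5)/6-.5+225,(v+.5)/6-.5+165)
E
python3 - <<'E'
from h import *
np.set_printoptions(precision=4,suppress=True)
ht=cast("top",tc(303,107),.131); hs=cast("scene",sc(475,150),.131); print("head",ht,hs)
pv=cast("top",tc(180,287),.086); print("pivot",pv,cast("scene",sc(512,127),.086))
pl=[cast("top",tc(*p),.0455) for p in [(322,250),(472,262),(455,415),(308,400)]]; print("plate",np.mean(pl,0))
b=[cast("top",tc(*p),.016) for p in [(130,163),(573,220),(535,505),(92,443)]]; b=np.array(b);print(b,b.mean(0))
e=(b[0]+b[3]-b[1]-b[2])/2; print(e,np.linalg.norm(e),np.arctan2(e[1],e[0]))
print(np.linalg.norm((ht-pv)[:2]),np.linalg.norm((np.mean(pl,0)-pv)[:2]))
s=env.observe(); R=Ro.from_rotvec(s["tcp_rot"]).as_matrix(); print(R)
d=(ht-pv);print("screw dir",np.arctan2(d[1],d[0])); d=np.mean(pl,0)-pv;print("plate dir",np.arctan2(d[1],d[0]))
print("tray",cast("top",(160,241),.03))
E
```

```text
head [0.5903 0.0539 0.131 ] [0.5921 0.0521 0.131 ]
pivot [0.5232 0.1057 0.086 ] [0.5254 0.1048 0.086 ]
plate [0.5118 0.02   0.0455]
[[ 0.5896  0.1395  0.016 ]
 [ 0.5675 -0.0598  0.016 ]
 [ 0.4406 -0.0446  0.016 ]
 [ 0.4639  0.1502  0.016 ]] [0.5154 0.0463 0.016 ]
[0.0227 0.197  0.    ] 0.19831059065509446 1.4562327666217354
0.08474339226588279 0.08644479820716494
[[-0.0003  0.9591 -0.283 ]
 [-0.0015 -0.283  -0.9591]
 [-1.      0.0001  0.0015]]
screw dir -0.6576839609991074
plate dir -1.7025278428256796
tray [0.492  0.3058 0.03  ]
```

```bash
cat >> h.py <<'E'
np.set_printoptions(precision=4,suppress=True)
def go(target,turn_cw=0.):
    s=env.observe(); R=Ro.from_rotvec(s["tcp_rot"]).as_matrix()
    sh=R.T@(np.array(target)-s["position"])/.25
    # desired: tool exactly down, z-axis yaw rotated by -turn_cw
    y=np.arctan2(R[1,2],R[0,2])-turn_cw
    z=np.array([np.cos(y),np.sin(y),0]);x=np.array([0,0,-1.]);D=np.c_[x,np.cross(z,x),z]
    print("pos",s["position"],"q",s["joints"],"yaw z",y+turn_cw)
    print("shift",sh,"turn",Ro.from_matrix(R.T@D).as_rotvec()/2)
E
python3 -c "
from h import *
go([.591,.053,.2],-1.5)"
```

```text
pos [0.1908 0.647  0.2385] q [ 1.5721  0.3593  0.0112 -0.0003 -1.2241 -0.2881] yaw z -1.8576799043110759
shift [0.1568 2.2076 1.8259] turn [-0.75    0.0006  0.0005]
```

play_rows(steps=[[[70,0,0.75,0.62,-0.3,0,0],[70,0,0.75,0.62,-0.3,0,0],[70,0,0.75,0.62,-0.3,0,0],[70,0,0.75,0.62,-0.3,0,0],[70,0,0.75,0.62,-0.3,0,0],[70,0,0.75,0.62,-0.3,0,0],[70,0,0.75,0.62,-0.3,0,0],[70,0,0.75,0.62,-0.3,0,0]]], squeeze=55)

```text
time_s: 0.77
position: [0.3278, 0.4441, 0.2396]
tcp_rot: [0.978, 1.34, -0.978]
contact_force: [0.2, -0.1, -0.2]
opening: 0.0598
```

```bash
python3 -c "
from h import *
go([.591,.053,.2],-.9)"
```

```text
pos [0.3278 0.4441 0.2396] q [ 1.2896  0.1566 -0.2613 -0.0002 -1.1526  0.5916] yaw z -1.260500692588639
shift [0.1577 0.5247 1.811 ] turn [-0.45   -0.0001 -0.0001]
```

play_rows(steps=[[[70,0,0.29,1.0,-0.25,0,0],[70,0,0.29,1.0,-0.25,0,0],[70,0,0.29,1.0,-0.25,0,0],[70,0,0.29,1.0,-0.25,0,0],[70,0,0.29,1.0,-0.25,0,0],[70,0,0.29,1.0,-0.25,0,0],[70,0,0.29,1.0,-0.25,0,0],[70,0,0.29,1.0,-0.25,0,0]]])

```text
time_s: 1.43
position: [0.4744, 0.2281, 0.2389]
tcp_rot: [0.594, 1.488, -0.595]
contact_force: [-1.2, 1.7, 0.8]
opening: 0.06
```

```bash
python3 -c "
from h import *
go([.591,.053,.18],-.4)"
```

```text
pos [0.4744 0.2281 0.2389] q [ 0.8213  0.1144 -0.3134  0.0003 -1.1441  1.5597] yaw z -0.7604257129344082
shift [ 0.2359 -0.1855  0.8206] turn [-0.2     0.      0.0006]
```

play_rows(steps=[[[70,0.236,-0.186,0.82,-0.2,0,0],[70,0.236,-0.186,0.82,-0.2,0,0],[70,0.236,-0.186,0.82,-0.2,0,0],[70,0.236,-0.186,0.82,-0.2,0,0],[70,0.236,-0.186,0.82,-0.2,0,0],[70,0.236,-0.186,0.82,-0.2,0,0],[70,0.236,-0.186,0.82,-0.2,0,0],[70,0.236,-0.186,0.82,-0.2,0,0]]])

```text
time_s: 2.1
position: [0.5902, 0.0553, 0.1789]
tcp_rot: [0.281, 1.554, -0.283]
contact_force: [0.6, 0.1, -0.4]
opening: 0.0596
```

```bash
python3 -c "
from h import *
go([.591,.053,.108],0)
import cv2
for n in('top','scene'): cv2.imwrite('pics/%s1.png'%n,env.read_camera(n))
a=cv2.imread('pics/scene1.png')[105:255,205:365]; cv2.imwrite('pics/scene1c.png',cv2.resize(a,None,fx=4,fy=4))"
```

```text
pos [0.5902 0.0553 0.1789] q [ 0.4229  0.272  -0.2574 -0.0001 -1.0438  2.3594] yaw z -0.3593714150672665
shift [ 0.2834 -0.0071  0.0068] turn [ 0.     -0.0009  0.0008]
```

View pics/scene1c.png

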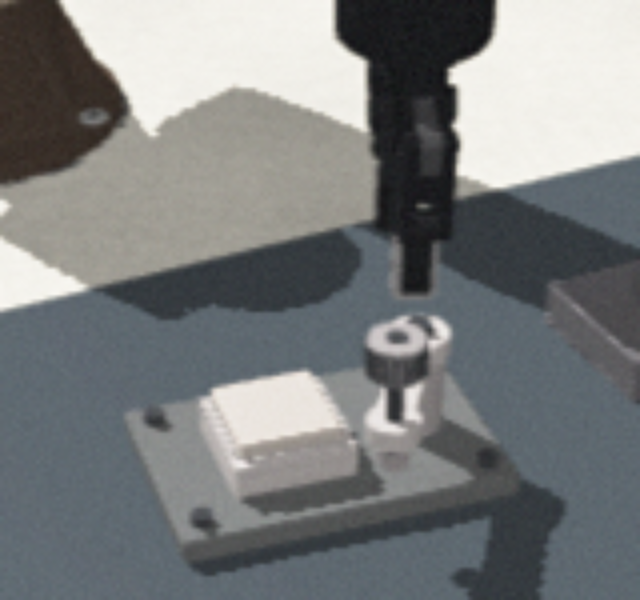

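```bash
python3 -c "
from h import *
c=env.calibration('scene')
for X in([.5902,.0553,.171],[.5902,.0553,.131],[.591,.053,.131]):
  p=c['mtx']@(c['R']@np.array(X)+c['t']);p=p[:2]/p[2];print((p-[205,105])*4)
go([.591,.053,.108],-.45)
"
```

```text
[401.6123 269.0444]
[398.8478 335.0086]
[395.6405 336.8423]
pos [0.5899 0.0566 0.1801] q [ 0.4252  0.2696 -0.2576 -0.0001 -1.0439  2.3594] yaw z -0.35705182615835723
shift [ 0.2884 -0.012   0.0092] turn [-0.225  -0.0002  0.    ]
```

play_rows(steps=[[[70,0,-0.01,0.008,-0.225,0,0],[70,0,-0.01,0.008,-0.225,0,0],[70,0.08,-0.01,0.008,-0.225,0,0],[70,0.16,-0.01,0.008,-0.225,0,0],[70,0.23,-0.01,0.008,-0.225,0,0],[70,0.286,-0.01,0.008,-0.225,0,0],[70,0.286,-0.01,0.008,-0.225,0,0],[70,0.286,-0.01,0.008,-0.225,0,0]]])

```text
time_s: 2.87
position: [0.5906, 0.0538, 0.109]
tcp_rot: [-0.074, 1.57, 0.074]
contact_force: [-0.2, 0.6, -0.3]
opening: 0.0598
```

```bash
python3 -c "
from h import *
go([.591,.053,.108],0)
s=env.observe();print(s['contact_force'],s['wrist_torque'],s['opening'])
import cv2
for n in('top','scene'): cv2.imwrite('pics/%s2.png'%n,env.read_camera(n))
a=cv2.imread('pics/scene2.png')[105:255,205:365];b=cv2.imread('pics/top2.png')[150:300,180:340]; cv2.imwrite('pics/c2.png',cv2.resize(cv2.hconcat([a,b]),None,fx=2.5,fy=2.5))"
```

```text
pos [0.5906 0.0538 0.109 ] q [ 0.4202  0.3405 -0.3397  0.0002 -0.8912  2.8156] yaw z 0.09431232520584602
shift [ 0.004  -0.0032  0.0013] turn [ 0.     -0.0003  0.0002]
[-0.1825  0.5857 -0.2745] [-0.041  -0.0639  0.0447] 0.05982721814699821
```

View pics/c2.png

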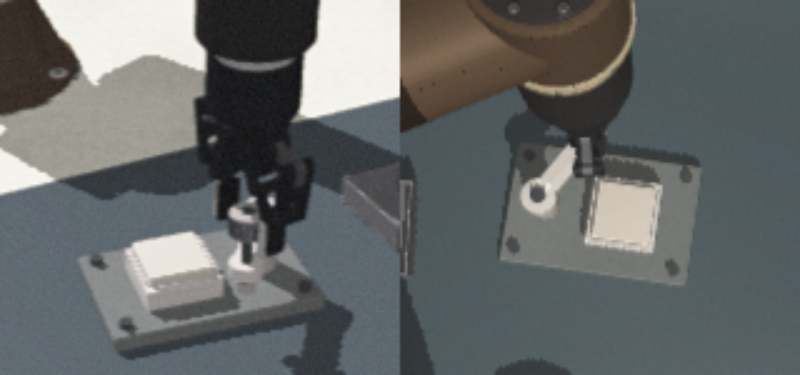

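play_rows(steps=[[[0,0.004,0,0,0,0,0],[0,0.004,0,0,0,0,0],[0,0.004,0,0,0,0,0],[0,0.004,0,0,0,0,0],[0,0.004,0,0,0,0,0],[0,0.004,0,0,0,0,0],[0,0.004,0,0,0,0,0],[0,0.004,0,0,0,0,0]]], squeeze=55)

```text
time_s: 3.63
position: [0.591, 0.0529, 0.1089]
tcp_rot: [-0.072, 1.569, 0.073]
contact_force: [-2.8, 2.1, 5.1]
opening: 0.0305
```

```bash
cat >> h.py <<'E'
def st():
    s=env.observe(); R=Ro.from_rotvec(s["tcp_rot"]).as_matrix()
    print("t",s["time_s"],"pos",s["position"],"yawz",np.arctan2(R[1,2],R[0,2]),"F",s["contact_force"],"M",s["wrist_torque"],"q6",s["joints"][5],"e6",s["joint_efforts"][5],"open",s["opening"])
    return s,R
def swing(a,pv=(.524,.1053),phi0=-0.663):
    # shifts (tool units) along an arc about pivot from screw direction phi0, clockwise by a
    s,R=st(); r=.085
    p=lambda f:np.array([pv[0]+r*np.cos(f),pv[1]+r*np.sin(f),0])
    for k in range(1,9):
        d=R.T@(p(phi0-a*k/8)-p(phi0))/.25
        print(k,d.round(4),round(a*k/16,4))
E
python3 -c "
from h import *
s,R=st(); p=s['position']-[.524,.1053,0];print(np.arctan2(p[1],p[0]),np.hypot(p[0],p[1]))
swing(.4)"
```

```text
t 3.6333 pos [0.591  0.0529 0.1089] yawz 0.09252520562006172 F [-2.8042  2.0565  5.0805] M [0.8761 1.1002 0.0868] q6 2.8161774370783443 e6 -0.05151675548404455 open 0.03049546833931359
-0.6636682909681286 0.085095745547796
t 3.6333 pos [0.591  0.0529 0.1089] yawz 0.09252520562006172 F [-2.8042  2.0565  5.0805] M [0.8761 1.1002 0.0868] q6 2.8161774370783443 e6 -0.05151675548404455 open 0.03049546833931359
1 [-0.     -0.0121 -0.012 ] 0.025
2 [-0.     -0.0235 -0.0245] 0.05
3 [-0.0001 -0.0344 -0.0376] 0.075
4 [-0.0001 -0.0445 -0.0512] 0.1
5 [-0.0001 -0.054  -0.0654] 0.125
6 [-0.0001 -0.0627 -0.0799] 0.15
7 [-0.0001 -0.0707 -0.0949] 0.175
8 [-0.0002 -0.078  -0.1103] 0.2
```

play_rows(steps=[[[0,0,-0.012,-0.012,0.025,0,0],[0,0,-0.0235,-0.0245,0.05,0,0],[0,0,-0.0345,-0.0375,0.075,0,0],[0,0,-0.0445,-0.051,0.1,0,0],[0,0,-0.054,-0.0655,0.125,0,0],[0,0,-0.0627,-0.08,0.15,0,0],[0,0,-0.0707,-0.095,0.175,0,0],[0,0,-0.078,-0.11,0.2,0,0]]])

```text
time_s: 4.3
position: [0.566, 0.0312, 0.1089]
tcp_rot: [0.244, 1.555, -0.242]
contact_force: [-0.4, 3.0, 3.0]
opening: 0.0308
```

```bash
python3 -c "
from h import *
s=env.observe(); p=s['position']-[.524,.1053,0];print(np.arctan2(p[1],p[0]),np.hypot(p[0],p[1]))
swing(.4,phi0=-1.063)"
```

```text
-1.0551377918555376 0.08523247464905932
t 4.3 pos [0.566  0.0312 0.1089] yawz -0.30983756534230794 F [-0.443   3.0493  3.0001] M [1.3695 0.3681 0.0622] q6 2.4320088556950723 e6 0.9216478653252125 open 0.03080218938209122
1 [-0.     -0.0121 -0.0119] 0.025
2 [-0.0001 -0.0236 -0.0245] 0.05
3 [-0.0001 -0.0345 -0.0375] 0.075
4 [-0.0002 -0.0446 -0.0511] 0.1
5 [-0.0002 -0.0541 -0.0652] 0.125
6 [-0.0003 -0.0629 -0.0798] 0.15
7 [-0.0003 -0.071  -0.0948] 0.175
8 [-0.0004 -0.0782 -0.1101] 0.2
```

play_rows(steps=[[[0,0,-0.012,-0.012,0.025,0,0],[0,0,-0.0235,-0.0245,0.05,0,0],[0,0,-0.0345,-0.0375,0.075,0,0],[0,0,-0.0445,-0.051,0.1,0,0],[0,0,-0.054,-0.0655,0.125,0,0],[0,0,-0.0627,-0.08,0.15,0,0],[0,0,-0.0707,-0.095,0.175,0,0],[0,0,-0.078,-0.11,0.2,0,0]]])

```text
time_s: 4.97
position: [0.5342, 0.0205, 0.1089]
tcp_rot: [0.556, 1.496, -0.554]
contact_force: [1.6, 0.3, 2.9]
opening: 0.0307
```

```bash
python3 -c "
from h import *
s=env.observe(); p=s['position']-[.524,.1053,0];print(np.arctan2(p[1],p[0]),np.hypot(p[0],p[1]))
swing(.16,phi0=-1.463)"
```

```text
-1.4515408968574188 0.0854363113133593
t 4.9667 pos [0.5342 0.0205 0.1089] yawz -0.7097748813146307 F [1.5592 0.282  2.9369] M [ 0.0569 -0.4315  0.0578] q6 2.025740622430747 e6 0.9897661954164505 open 0.0307088460453124
1 [-0.     -0.0049 -0.0047] 0.01
2 [-0.     -0.0097 -0.0095] 0.02
3 [-0.0001 -0.0145 -0.0144] 0.03
4 [-0.0001 -0.0191 -0.0194] 0.04
5 [-0.0001 -0.0236 -0.0245] 0.05
6 [-0.0001 -0.028  -0.0296] 0.06
7 [-0.0001 -0.0323 -0.0349] 0.07
8 [-0.0001 -0.0365 -0.0402] 0.08
```

play_rows(steps=[[[0,0,-0.005,-0.0047,0.01,0,0],[0,0,-0.0097,-0.0095,0.02,0,0],[0,0,-0.0145,-0.0145,0.03,0,0],[0,0,-0.019,-0.0195,0.04,0,0],[0,0,-0.0236,-0.0245,0.05,0,0],[0,0,-0.028,-0.0296,0.06,0,0],[0,0,-0.0323,-0.035,0.07,0,0],[0,0,-0.0365,-0.04,0.08,0,0]]])

```text
time_s: 5.63
position: [0.5206, 0.0198, 0.1088]
tcp_rot: [0.678, 1.461, -0.677]
contact_force: [1.4, -1.1, 7.3]
opening: 0.0304
```

```bash
python3 -c "
from h import *
s=env.observe(); p=s['position']-[.524,.1053,0];print(np.arctan2(p[1],p[0]),np.hypot(p[0],p[1]))
swing(.08,phi0=-1.623)"
```

```text
-1.6102448795343496 0.08557371917446134
t 5.6333 pos [0.5206 0.0198 0.1088] yawz -0.8678726598035575 F [ 1.3811 -1.079   7.2845] M [-0.5042 -0.3655  0.0665] q6 1.8572946737426586 e6 0.3808860294520855 open 0.030390361523167896
1 [-0.     -0.0025 -0.0023] 0.005
2 [-0.     -0.0049 -0.0047] 0.01
3 [-0.     -0.0073 -0.0071] 0.015
4 [-0.     -0.0097 -0.0095] 0.02
5 [-0.     -0.0121 -0.012 ] 0.025
6 [-0.     -0.0144 -0.0144] 0.03
7 [-0.     -0.0167 -0.0169] 0.035
8 [-0.0001 -0.019  -0.0194] 0.04
```

play_rows(steps=[[[0,0,-0.0025,-0.0023,0.005,0,0],[0,0,-0.005,-0.0047,0.01,0,0],[0,0,-0.0073,-0.007,0.015,0,0],[0,0,-0.0097,-0.0095,0.02,0,0],[0,0,-0.0097,-0.0095,0.02,0,0]]])

```text
time_s: 6.05
position: [0.5171, 0.02, 0.1088]
tcp_rot: [0.709, 1.451, -0.708]
contact_force: [1.2, -2.0, 7.9]
opening: 0.0307
```

play_rows(steps=[[[0,0,-0.0025,-0.0023,0.005,0,0],[0,0,-0.005,-0.0047,0.01,0,0],[0,0,-0.005,-0.0047,0.01,0,0]]])

```text
time_s: 6.3
position: [0.5154, 0.0201, 0.1088]
tcp_rot: [0.724, 1.445, -0.723]
contact_force: [1.3, -1.0, 8.0]
opening: 0.0303
```

play_rows(steps=[[[0,0,-0.0025,-0.0023,0.005,0,0],[0,0,-0.005,-0.0047,0.01,0,0],[0,0,-0.005,-0.0047,0.01,0,0]]])

```text
time_s: 6.55
position: [0.5137, 0.0203, 0.1088]
tcp_rot: [0.739, 1.44, -0.738]
contact_force: [0.1, -2.6, 7.5]
opening: 0.0303
```

```bash
python3 -c "
from h import *
s=env.observe(); p=s['position']-[.524,.1053,0];print(np.arctan2(p[1],p[0]),np.hypot(p[0],p[1]))
swing(.08,phi0=-1.703)"
```

```text
-1.6914521722270102 0.08563298630476639
t 6.55 pos [0.5137 0.0203 0.1088] yawz -0.9476305945131321 F [ 0.0818 -2.62    7.4824] M [-0.8108 -0.2975 -0.0689] q6 1.7707198359550789 e6 -0.09450779529288411 open 0.03033383226255533
1 [-0.     -0.0025 -0.0023] 0.005
2 [-0.     -0.0049 -0.0047] 0.01
3 [-0.     -0.0073 -0.0071] 0.015
4 [-0.     -0.0097 -0.0095] 0.02
5 [-0.     -0.0121 -0.012 ] 0.025
6 [-0.     -0.0144 -0.0144] 0.03
7 [-0.     -0.0167 -0.0169] 0.035
8 [-0.     -0.019  -0.0194] 0.04
```

play_rows(steps=[[[0,0,-0.0025,-0.0023,0.005,0,0],[0,0,-0.005,-0.0047,0.01,0,0],[0,0,-0.005,-0.0047,0.01,0,0]]])

```text
time_s: 6.8
position: [0.5119, 0.0205, 0.1088]
tcp_rot: [0.755, 1.434, -0.754]
contact_force: [0.2, -2.4, 7.8]
opening: 0.0306
```

play_rows(steps=[[[0,0,-0.0025,-0.0023,0.005,0,0],[0,0,-0.005,-0.0047,0.01,0,0],[0,0,-0.005,-0.0047,0.01,0,0]]])

```text
time_s: 7.05
position: [0.5109, 0.0207, 0.1088]
tcp_rot: [0.77, 1.428, -0.769]
contact_force: [3.6, -3.5, 4.5]
opening: 0.0309
```

```bash
python3 -c "
from h import *
s,R=st(); p=s['position']-[.524,.1053,0];print(np.arctan2(p[1],p[0]),np.hypot(p[0],p[1]))
print(R.T@s['contact_force'])"
```

```text
t 7.05 pos [0.5109 0.0207 0.1088] yawz -0.9873277090979532 F [ 3.6148 -3.5267  4.5269] M [-1.3986 -1.4966 -0.0852] q6 1.7268738313563345 e6 -0.13248813338577747 open 0.030908844493217676
-1.72405524240237 0.08562824544954886
[-4.5157  1.0833  4.9429]
```

play_rows(steps=[[[0,0,-0.0025,-0.0023,0.005,0,0],[0,0,-0.005,-0.0047,0.01,0,0],[0,0,-0.005,-0.0047,0.01,0,0]]])

```text
time_s: 7.3
position: [0.5107, 0.0209, 0.1089]
tcp_rot: [0.786, 1.42, -0.782]
contact_force: [11.0, -7.4, -0.8]
opening: 0.0306
```

```bash
python3 -c "
from h import *
s,R=st(); p=s['position']-[.524,.1053,0];print(np.arctan2(p[1],p[0]),np.hypot(p[0],p[1]))
print(R.T@s['contact_force'])"
```

```text
t 7.3 pos [0.5107 0.0209 0.1089] yawz -1.0069084794513095 F [10.9801 -7.4042 -0.7899] M [-2.8666 -3.858  -0.0989] q6 1.7048206713134857 e6 -0.14582582283765078 open 0.030552820610440946
-1.727003410547947 0.08546934619828087
[ 0.8501  5.3194 12.124 ]
```

play_rows(steps=[[[0,0,0.002,0.004,0,0,0],[0,0,0.004,0.007,0,0,0],[0,0,0.004,0.007,0,0,0],[0,0,0.004,0.007,0,0,0]]])

```text
time_s: 7.63
position: [0.511, 0.0206, 0.1087]
tcp_rot: [0.786, 1.422, -0.783]
contact_force: [2.7, -0.3, 6.1]
opening: 0.0306
```

```bash
python3 -c "
from h import *
s,R=st(); print(R.T@s['contact_force'])
import cv2
for n in('top','scene'): cv2.imwrite('pics/%s3.png'%n,env.read_camera(n))
a=cv2.imread('pics/scene3.png')[105:255,205:365];b=cv2.imread('pics/top3.png')[150:300,180:340]; cv2.imwrite('pics/c3.png',cv2.resize(cv2.hconcat([a,b]),None,fx=2.5,fy=2.5))"
```

```text
t 7.6333 pos [0.511  0.0206 0.1087] yawz -1.0069295400170444 F [ 2.652  -0.2943  6.0766] M [-0.1845 -0.9576 -0.0373] q6 1.7089040135023479 e6 0.01028383121592924 open 0.030552130654646643
[-6.0699  2.0987  1.6721]
```

View pics/c3.png

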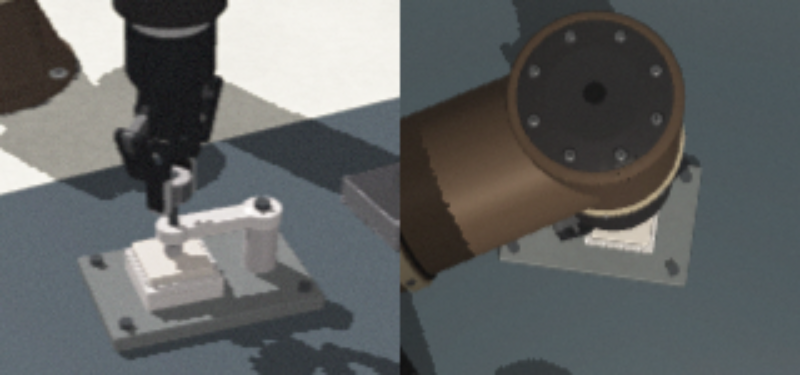

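play_rows(steps=[[[0,0.0008,0,0,0.05,0,0],[0,0.0015,0,0,0.1,0,0],[0,0.0023,0,0,0.15,0,0],[0,0.0031,0,0,0.2,0,0]]])

```text
time_s: 8.07
position: [0.5108, 0.0211, 0.1079]
tcp_rot: [1.093, 1.279, -1.089]
contact_force: [0.5, 3.7, 7.9]
opening: 0.0307
```

```bash
python3 -c "
from h import *
s,R=st(); print(R.T@s['contact_force'])"
```

```text
t 8.0667 pos [0.5108 0.0211 0.1079] yawz -1.4117660377388979 F [0.5469 3.7493 7.9237] M [ 1.3875 -0.1474  0.0765] q6 1.3040270275864299 e6 1.93203404545784 open 0.030650734707936365
[-7.918   1.1544 -3.6214]
```

play_rows(steps=[[[0,0.0008,0,0,0.05,0,0],[0,0.0015,0,0,0.1,0,0],[0,0.0023,0,0,0.15,0,0]]])

```text
time_s: 8.32
position: [0.5108, 0.0215, 0.1073]
tcp_rot: [1.315, 1.139, -1.31]
contact_force: [-0.4, 7.1, 7.4]
opening: 0.0303
```

```bash
python3 -c "
from h import *
s,R=st(); print(R.T@s['contact_force'])"
```

```text
t 8.3167 pos [0.5108 0.0215 0.1073] yawz -1.7117579250154722 F [-0.3734  7.092   7.4026] M [2.2461 0.1794 0.086 ] q6 1.0040170714793415 e6 1.9248957931995392 open 0.03029613655344879
[-7.3912 -1.349  -6.9846]
```

play_rows(steps=[[[0,0.0006,-0.0005,-0.002,0.05,0,0],[0,0.0012,-0.001,-0.004,0.1,0,0],[0,0.002,-0.001,-0.005,0.15,0,0]]])

```text
time_s: 8.57
position: [0.5109, 0.0222, 0.1068]
tcp_rot: [1.528, 0.967, -1.523]
contact_force: [2.5, 1.2, 5.8]
opening: 0.0303
```

```bash
python3 -c "
from h import *
s,R=st(); print(R.T@s['contact_force'])"
```

```text
t 8.5667 pos [0.5109 0.0222 0.1068] yawz -2.0115026872244686 F [2.5364 1.2112 5.8033] M [ 0.322  -0.7543  0.0608] q6 0.7014374668840028 e6 1.9294734299182892 open 0.03026837494566036
[-5.7959  1.7891 -2.1876]
```

```bash
cat > m.py <<'E'
from h import *
s,R=st(); print(R.T@s['contact_force'])
E
sed -i 's/    print("t",s\["time_s"\].*/    print("t",round(s["time_s"],2),"pos",s["position"],"yawz",round(np.arctan2(R[1,2],R[0,2]),3),"F",s["contact_force"].round(1),"Mz",s["wrist_torque"].round(4),"q6",s["joints"][5].round(3),"e6",s["joint_efforts"][5].round(3),"open",round(s["opening"],4))/' h.py; python3 m.py
```

```text
t 8.57 pos [0.5109 0.0222 0.1068] yawz -2.012 F [2.5 1.2 5.8] Mz [ 0.322  -0.7543  0.0608] q6 0.701 e6 1.929 open 0.0303
[-5.7959  1.7891 -2.1876]
```

play_rows(steps=[[[0,0.0007,0,0,0.05,0,0],[0,0.0014,0,0,0.1,0,0]]])

```text
time_s: 8.73
position: [0.511, 0.0225, 0.1065]
tcp_rot: [1.666, 0.834, -1.661]
contact_force: [2.5, 3.5, 5.3]
opening: 0.0305
```

```bash
python3 m.py
```

```text
t 8.73 pos [0.511  0.0225 0.1065] yawz -2.212 F [2.5 3.5 5.3] Mz [ 1.2163 -0.7515  0.0704] q6 0.501 e6 1.922 open 0.0305
[-5.3157 -0.0515 -4.3512]
```

play_rows(steps=[[[0,0.0007,0,0,0.05,0,0],[0,0.0014,0,0,0.1,0,0]]])

```text
time_s: 8.9
position: [0.5112, 0.0227, 0.1061]
tcp_rot: [1.8, 0.687, -1.793]
contact_force: [4.6, 3.6, 2.6]
opening: 0.0305
```

```bash
python3 m.py
```

```text
t 8.9 pos [0.5112 0.0227 0.1061] yawz -2.412 F [4.6 3.6 2.6] Mz [ 1.5057 -1.0171  0.1198] q6 0.301 e6 1.921 open 0.0305
[-2.5442  0.3751 -5.87  ]
```

play_rows(steps=[[[0,0.0006,0,-0.003,0.05,0,0]]])

```text
time_s: 8.98
position: [0.5114, 0.0229, 0.1059]
tcp_rot: [1.863, 0.606, -1.858]
contact_force: [2.4, 0.9, 5.7]
opening: 0.0307
```

```bash
python3 m.py
```

```text
t 8.98 pos [0.5114 0.0229 0.1059] yawz -2.512 F [2.4 0.9 5.7] Mz [ 0.4607 -0.4321  0.0263] q6 0.201 e6 1.948 open 0.0307
[-5.7285  0.6536 -2.5144]
```

play_rows(steps=[[[0,0.0006,0,0,0.05,0,0]]])

```text
time_s: 9.07
position: [0.5115, 0.023, 0.1057]
tcp_rot: [1.926, 0.522, -1.92]
contact_force: [3.9, 3.8, 4.2]
opening: 0.0305
```

```bash
python3 m.py
```

```text
t 9.07 pos [0.5115 0.023  0.1057] yawz -2.612 F [3.9 3.8 4.2] Mz [ 1.0482 -0.9411  0.0992] q6 0.101 e6 1.916 open 0.0305
[-4.1611 -1.3201 -5.2921]
```

```bash
cat > avg.py <<'E'
from h import *
import sys
M=[];E=[];F=[]
for i in range(int(sys.argv[1]) if len(sys.argv)>1 else 10):
    env.read_camera("top"); s=env.observe(); M.append(s["wrist_torque"][2]);E.append(s["joint_efforts"][5]);F.append(s["contact_force"])
R=Ro.from_rotvec(s["tcp_rot"]).as_matrix()
print("t",round(s["time_s"],2),"yaw",round(np.arctan2(R[1,2],R[0,2]),3),"q6",s["joints"][5].round(3),s["position"])
print("Mz mean",np.mean(M).round(4),"sd",np.std(M).round(4),np.round(M,3)); print("e6",np.round(E,3)); print("F",np.mean(F,0).round(2),"tool",(R.T@np.mean(F,0)).round(2))
E
python3 avg.py
```

```text
t 9.57 yaw -2.603 q6 0.11 [0.5115 0.0229 0.1057]
Mz mean -0.0633 sd 0.0386 [-0.03  -0.12  -0.117 -0.094 -0.028 -0.055 -0.071 -0.088 -0.019 -0.011]
e6 [ 1.368 -1.666 -0.694 -0.147  0.013  0.052  0.061  0.063  0.063  0.063]
F [3.43 4.43 4.96] tool [-4.95 -2.04 -5.23]
```

play_rows(steps=[[[0,0.0001,-0.001,-0.002,0.006,0,0],[0,0.0002,-0.001,-0.004,0.012,0,0],[0,0.0003,-0.001,-0.004,0.018,0,0],[0,0.0004,-0.001,-0.004,0.024,0,0],[0,0.0005,-0.001,-0.004,0.03,0,0],[0,0.0006,-0.001,-0.004,0.036,0,0],[0,0.0007,-0.001,-0.004,0.042,0,0],[0,0.0008,-0.001,-0.004,0.048,0,0]]])

```text
time_s: 10.23
position: [0.5117, 0.0231, 0.1055]
tcp_rot: [1.978, 0.444, -1.975]
contact_force: [1.7, 1.6, 7.0]
opening: 0.0308
```

```bash
python3 m.py; python3 avg.py
```

```text
t 10.23 pos [0.5117 0.0231 0.1055] yawz -2.699 F [1.7 1.6 7. ] Mz [ 0.6342 -0.6224 -0.0212] q6 0.013 e6 0.189 open 0.0308
[-6.9886 -0.7116 -2.2682]
t 10.73 yaw -2.699 q6 0.013 [0.5117 0.0231 0.1055]
Mz mean -0.0783 sd 0.0383 [-0.084 -0.059 -0.075 -0.103 -0.14  -0.006 -0.089 -0.044 -0.052 -0.13 ]
e6 [ 0.111 -0.114  0.014  0.058  0.068  0.071  0.071  0.071  0.071  0.071]
F [1.98 1.98 6.8 ] tool [-6.8  -0.94 -2.65]
```

play_rows(steps=[[[0,0.0007,0,-0.001,0.05,0,0],[0,0.0014,0,-0.002,0.1,0,0],[0,0.0015,0,-0.003,0.106,0,0],[0,0.0016,0,-0.003,0.112,0,0],[0,0.0017,0,-0.003,0.118,0,0],[0,0.0018,0,-0.003,0.124,0,0]]])

```text
time_s: 11.23
position: [0.5121, 0.0233, 0.1052]
tcp_rot: [2.121, 0.206, -2.118]
contact_force: [0.7, 1.5, 10.3]
opening: 0.0303
```

```bash
python3 m.py; python3 avg.py 8
```

```text
t 11.23 pos [0.5121 0.0233 0.1052] yawz -2.947 F [ 0.7  1.5 10.3] Mz [ 0.5845 -0.004   0.0266] q6 -0.235 e6 0.162 open 0.0303
[-10.3154  -1.3586  -0.9709]
t 11.63 yaw -2.947 q6 -0.235 [0.5121 0.0233 0.1052]
Mz mean -0.0535 sd 0.0282 [-0.008 -0.052 -0.072 -0.074 -0.005 -0.071 -0.079 -0.068]
e6 [ 0.087 -0.119 -0.004  0.04   0.051  0.053  0.054  0.054]
F [1.   1.79 9.69] tool [-9.69 -1.57 -1.34]
```

play_rows(steps=[[[0,0.0005,0,-0.001,0.04,0,0],[0,0.001,0,-0.001,0.08,0,0],[0,0.0011,0,-0.001,0.086,0,0],[0,0.0012,0,-0.001,0.092,0,0],[0,0.0013,0,-0.001,0.098,0,0],[0,0.0014,0,-0.001,0.104,0,0]]])

```text
time_s: 12.13
position: [0.5125, 0.0233, 0.1051]
tcp_rot: [-2.216, 0.015, 2.213]
contact_force: [0.8, 1.7, 11.8]
opening: 0.0303
```

```bash
python3 m.py; python3 avg.py 8
```

```text
t 12.13 pos [0.5125 0.0233 0.1051] yawz 3.128 F [ 0.8  1.7 11.8] Mz [0.7195 0.2856 0.1113] q6 -0.443 e6 0.134 open 0.0303
[-11.8106  -1.7156  -0.8247]
t 12.53 yaw 3.128 q6 -0.443 [0.5125 0.0234 0.1051]
Mz mean -0.0137 sd 0.0217 [-0.015 -0.    -0.037 -0.03   0.01   0.01  -0.05   0.004]
e6 [ 0.059 -0.151 -0.033  0.011  0.022  0.025  0.025  0.025]
F [-0.18  1.86 11.52] tool [-11.52  -1.86   0.18]
```

play_rows(steps=[[[0,0.0002,0,0,0.03,0,0],[0,0.0004,0,0,0.06,0,0],[0,0.0005,0,0,0.07,0,0],[0,0.0005,0,0,0.08,0,0],[0,0.0005,0,0,0.085,0,0],[0,0.0005,0,0,0.09,0,0]]])

```text
time_s: 13.03
position: [0.5128, 0.0234, 0.105]
tcp_rot: [-2.122, 0.205, 2.117]
contact_force: [1.9, 1.0, 11.3]
opening: 0.0306
```

```bash
python3 m.py; python3 avg.py 8
```

```text
t 13.03 pos [0.5128 0.0234 0.105 ] yawz 2.948 F [ 1.9  1.  11.3] Mz [ 0.5681 -0.23    0.0953] q6 -0.623 e6 0.031 open 0.0306
[-11.3118  -1.3074  -1.6611]
t 13.43 yaw 2.948 q6 -0.623 [0.5128 0.0234 0.105 ]
Mz mean 0.006 sd 0.027 [ 0.043 -0.023 -0.025  0.013  0.02  -0.033  0.025  0.029]
e6 [-0.003 -0.147 -0.05  -0.014 -0.005 -0.003 -0.003 -0.003]
F [ 1.29  1.55 10.59] tool [-10.58  -1.78  -0.99]
```

play_rows(steps=[[[70,0,0,0,0,0,0],[70,0,0,0,0,0,0],[70,0,0,0,0,0,0],[70,0,0,0,0,0,0],[70,0,0,0,0,0,0],[70,0,0,0,0,0,0],[70,0,0,0,0,0,0],[70,0,0,0,0,0,0]]])

```text
time_s: 14.1
position: [0.5116, 0.0231, 0.1037]
tcp_rot: [-2.117, 0.21, 2.118]
contact_force: [1.1, 0.5, -0.3]
opening: 0.0602
```

```bash
python3 m.py
```

```text
t 14.1 pos [0.5116 0.0231 0.1037] yawz 2.944 F [ 1.1  0.5 -0.3] Mz [0.0259 0.0351 0.0256] q6 -0.627 e6 0.005 open 0.0602
[ 0.288  -0.6854 -0.9408]
```

Released cleanly. Lift straight up, then move aside so that I can see the screw.

play_rows(steps=[[[70,-0.1,0,0,0,0,0],[70,-0.2,0,0,0,0,0],[70,-0.3,0,0,0,0,0],[70,-0.4,0,0,0,0,0],[70,-0.5,0,0,0,0,0],[70,-0.5,0,0,0,0,0],[70,-0.5,0,0,0,0,0]]])

```text
time_s: 14.68
position: [0.5124, 0.0234, 0.2303]
tcp_rot: [-2.12, 0.208, 2.114]
contact_force: [-0.4, -0.2, -1.4]
opening: 0.0599
```

```bash
python3 -c "
from h import *
go([.42,.25,.25],0)"
```

```text
pos [0.5124 0.0234 0.2303] q [ 0.429   0.0953 -0.3557  0.     -1.1164 -0.6269] yaw z 2.9437112843388595
shift [-0.0786 -0.8161  0.5403] turn [ 0.     -0.0014  0.001 ]
```

play_rows(steps=[[[70,-0.08,-0.8,0.54,0,0,0],[70,-0.08,-0.8,0.54,0,0,0],[70,-0.08,-0.8,0.54,0,0,0],[70,-0.08,-0.8,0.54,0,0,0],[70,-0.08,-0.8,0.54,0,0,0],[70,-0.08,-0.8,0.54,0,0,0],[70,-0.08,-0.8,0.54,0,0,0],[70,-0.08,-0.8,0.54,0,0,0]]])

```text
time_s: 15.35
position: [0.4176, 0.247, 0.2478]
tcp_rot: [-2.119, 0.208, 2.121]
contact_force: [-0.1, -0.4, 0.1]
opening: 0.0598
```

```bash
python3 -c "
from h import *
import cv2
st()
for n in('top','scene'): cv2.imwrite('pics/%s4.png'%n,env.read_camera(n))
a=cv2.imread('pics/scene4.png')[165:255,225:345];b=cv2.imread('pics/top4.png')[180:275,205:315]; 
cv2.imwrite('pics/c4.png',cv2.resize(a,None,fx=6,fy=6,interpolation=cv2.INTER_CUBIC));cv2.imwrite('pics/c4t.png',cv2.resize(b,None,fx=6,fy=6,interpolation=cv2.INTER_CUBIC))"
```

```text
t 15.35 pos [0.4176 0.247  0.2478] yawz 2.947 F [-0.1 -0.4  0.1] Mz [-0.0947  0.0281 -0.0213] q6 -1.135 e6 -0.305 open 0.0598
```

View pics/c4.png

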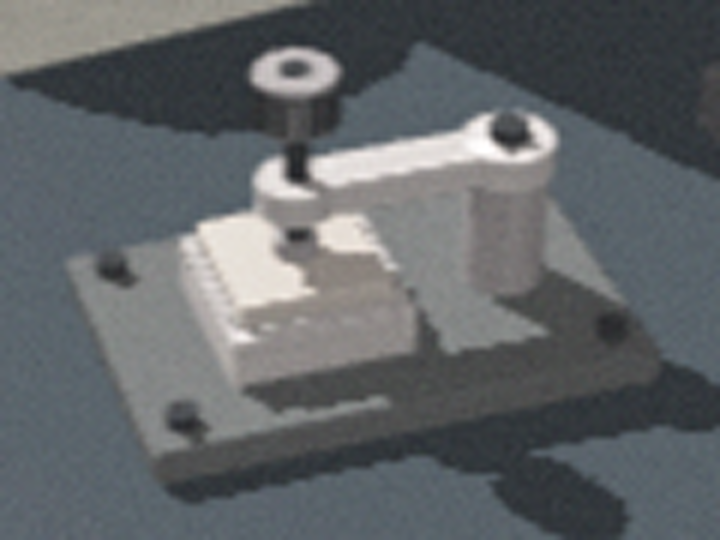

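View pics/c4t.png

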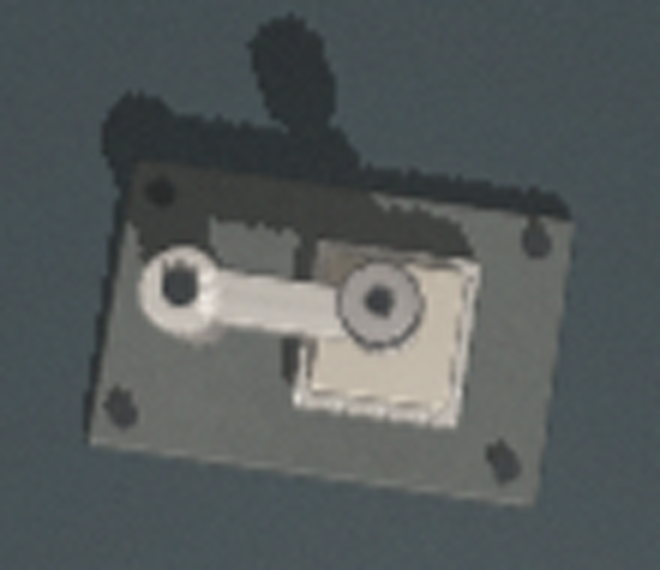

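View pics/scene4.png

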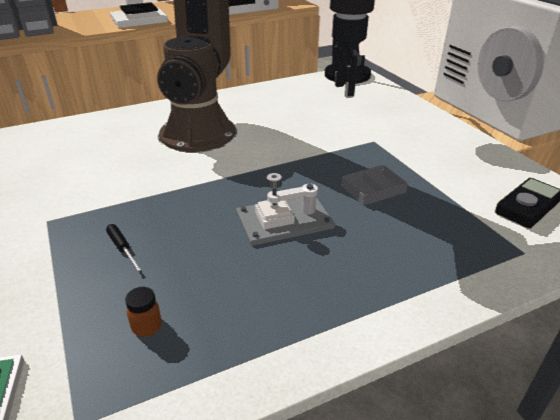

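```bash
python3 -c "
from h import *
a=cast('top',tc(380,303),.1265);b=cast('scene',sc(296,73),.1265);print(a,b)
P=np.array([[.5110,.0206],[.5108,.0211],[.5108,.0215],[.5109,.0222],[.5112,.0227],[.5117,.0231],[.5121,.0233],[.5125,.0233],[.5128,.0234]]);y=np.array([-1.007,-1.412,-1.712,-2.012,-2.412,-2.7,-2.947,3.128,2.948])
A=[];
for t in y: c,s=np.cos(t),np.sin(t);A+=[[1,0,c,-s],[0,1,s,c]]
r=np.linalg.lstsq(np.array(A),P.ravel(),rcond=None);print(r[0]);print((np.array(A)@r[0]-P.ravel()).reshape(-1,2)*1e3)
pv=np.array([.524,.1053]);d=r[0][:2]-pv;print(np.arctan2(d[1],d[0]),np.hypot(*d))
import cv2
for n in('top','scene'):
  A=cv2.imread('pics/%s0.png'%n).astype(int);B=cv2.imread('pics/%s4.png'%n).astype(int)
  D=abs(A-B).max(2)>40
  k,l,s,c=cv2.connectedComponentsWithStats(D.astype('uint8'));print(n,[(s[i][:5].tolist()) for i in range(1,k) if s[i][4]>8])
"
```

```text
[0.5122 0.0211 0.1265] [0.5143 0.0204 0.1265]
[ 0.5126  0.0215  0.0001 -0.0018]
[[ 0.0968 -0.1404]
 [-0.0039  0.0198]
 [-0.0443  0.1573]
 [-0.024  -0.0173]
 [ 0.0658  0.0841]
 [-0.0227 -0.002 ]
 [-0.0107 -0.0354]
 [-0.0405  0.023 ]
 [-0.0166 -0.0891]]
-1.7065769639889476 0.08455625661174804
top [[95, 0, 70, 16, 732], [33, 12, 35, 73, 1803], [0, 86, 126, 287, 18063], [105, 87, 87, 68, 2488], [30, 145, 22, 28, 451], [59, 144, 16, 15, 182], [236, 191, 27, 34, 363], [163, 222, 18, 2, 33], [260, 223, 16, 16, 55], [241, 226, 18, 10, 146], [265, 227, 6, 6, 27], [118, 292, 6, 8, 31], [126, 293, 9, 9, 48], [150, 324, 13, 22, 92], [270, 326, 18, 40, 507], [164, 349, 43, 71, 735]]
scene [[152, 0, 25, 69, 1023], [211, 0, 20, 71, 981], [329, 0, 46, 71, 2213], [396, 0, 55, 44, 1382], [171, 66, 8, 9, 28], [157, 70, 24, 34, 269], [215, 73, 8, 22, 121], [334, 82, 22, 16, 191], [234, 123, 72, 20, 319], [316, 146, 244, 99, 3100], [212, 161, 38, 25, 291], [522, 170, 38, 28, 600], [266, 173, 16, 9, 101], [283, 179, 7, 6, 22], [311, 178, 42, 20, 149], [267, 186, 46, 28, 685], [357, 189, 14, 6, 25], [517, 193, 21, 10, 158], [379, 203, 181, 110, 7246], [290, 221, 33, 11, 133], [299, 235, 28, 20, 193], [325, 236, 39, 39, 511]]
```

```bash
python3 -c "
from workcell import env
print(env.sign_off())"
```

```text
the job is handed in; nothing more can be done
None
```

The clamp arm is closed on its stop and the thumbscrew is seated on the plate. I released the screw, moved the gripper clear and handed the job in at about 15 s of the 64 s allowed.

**Swing:** I gripped the head at about 55 N and swung the arm closed, turning the tool with it so the screw did not turn on the way. The stop showed as a push of about 12 N, which I then eased off.

**Tightening:** I turned the screw about 2.33 rad clockwise. The foot touched at about 1.84 rad. I stopped about 0.5 rad past touch, with a torque rise of about 0.074 N m; 0.05 to 0.12 is well seated. The rise grew at about 0.15 N m per rad, as the task text describes.

**Final checks:**
- **Arm on its stop:** the tool positions during the turn fit one fixed screw axis to within 0.16 mm. The last pictures also put the screw head over the plate, within about 2 mm of that axis.
- **Foot on the plate:** in the last close-up picture the foot looks in contact with the plate.
- **Bystanders:** comparing first and last pictures, the screwdriver and jar show no change. The differences near the tray look like shadows, with the tray itself in the same place.

**Less certain:**
- **Torque:** the wrist torque reading was too noisy (about ±0.03 N m) to judge the rise from single values. I relied on the settled torque of the last joint, and averaged wrist readings agreed with it.
- **Downward push:** I pressed down on the screw with about 7 to 11 N while turning. This may make the true rise about 0.01 N m higher than measured.
- **Ease-back:** I did not measure whether the screw eased back after I let go.

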